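# Take apart the cleaned ion-source stack

### The job

Take the stack of ion-source parts apart from the top down, one part at a time, and set each gently on its own place without dropping it: first the steel cone upright in the middle of the round dish, then the brass hexagonal nut flat in the middle of the square black mat, then the white ring over the pin of the drying post and down flat on its foot, and last the aluminium block lying flat, centred across both rails of the rack with its long side along the rack's long side. Let go of each part before taking the next, leave what is already placed where it is, and do not disturb the bottle and the jar.

Things in the scene. Friction and masses are not known exactly. Their poses are not given: they have to be found in the camera images.
- cone_mid (a point): Steel sampling cone, top of the stack: upright cylinder 26 mm in diameter and 40 mm high, then a cone narrowing to 8 mm over the upper 20 mm (60 mm in all). The point is on its axis half-way up, 30 mm above its underside; z is its axis, pointing to the tip. Loose, about 0.18 kg.
- nut_mid (a point): Solid brass hexagonal nut with a blind dark face, second from the top, right under the cone: 40 mm across flats, 46 mm across corners, 22 mm high. The point is its centre, 11 mm above its underside; z up, two of its six flats face its +x and -x (the others every 60 degrees). Loose, about 0.24 kg.
- ring_mid (a point): White ceramic insulator ring, third from the top, under the nut: outside diameter 56 mm, open bore 30 mm, 22 mm high. The point is its centre, in the bore, 11 mm above its underside; z along the bore. Loose, about 0.14 kg.
- block_mid (a point): Rectangular aluminium mounting block, bottom of the stack, lying on the bench: 110 mm along its x, 58 mm along its y, 26 mm high. The point is its centre, 13 mm above its underside. Loose, about 0.44 kg. Each part of the stack just rests on the one below, within about 2 mm of its middle, any way round.
- dish: Shallow round white porcelain dish, fixed: 100 mm across the rim, rim 8 mm above the bench, flat inner floor 3 mm above the bench and about 80 mm across. Origin: centre of its underside, at bench height; z up. The cone's place.
- mat: Square black rubber mat, fixed: 90 x 90 mm, top 4 mm above the bench. Origin: centre of its underside, at bench height; x and y along its edges. The nut's place.
- post: Drying post, fixed: round black plastic foot 76 mm in diameter, 8 mm high, with an upright steel pin 12 mm in diameter in its middle, whose tapered tip is 56 mm above the bench. Origin: centre of its underside, at bench height, on the pin's axis; z up. The ring's place (over the pin, flat on the foot).
- rack: Drying rack, fixed: white plate 130 mm (its x) by 90 mm (its y), 4 mm thick, with two dark steel rails across it (8 mm wide, 80 mm long along y, at x = -35 and +35 mm), rail tops 18 mm above the bench. Origin: centre of its underside, at bench height; z up. The block's place (lying across both rails).
- bottle: Bystander: upright glass bottle with a blue cap, 60 mm in diameter, 110 mm high, loose. Origin: centre of its underside.
- jar: Bystander: upright amber jar with a white cap, 52 mm in diameter, 60 mm high, loose. Origin: centre of its underside.
There are look-alikes about, which are no part of the job. There is more than one size of the part that bears block_mid; the job needs the smallest.

How it is judged:
By the outcome, as a careful person would: the job done as asked, in the order asked, and still so for the second after the job is handed in, with the robot touching nothing.
It also fails if it takes over 120 s, if anything falls off the work surface, if the arm or the gripper's body presses on something with over 40 N, if the wrist force passes 120 N, or if a joint passes its speed limit or range.

### The arm

A 6-joint arm with a two-finger parallel gripper is mounted at the origin on the work surface. World frame = base frame: x ahead of the robot, y to its left, z up, the work surface at z = 0. Lengths are in m, angles in rad, forces in N, time in s.
With the tool pointing down it reaches from about 0.275 to 1 m from the base axis. Payload 8.4 kg.
Tool frame: the origin (TCP) lies at the very end of the fingers, on their centre line; the grasp point (between the pads) lies 19 mm behind it; z points along the fingers, y is the line along which they close (so a half turn about z gives the same grasp; the last joint's range is limited). The gripper opens to 85 mm and grips with 20 to 120 N. Pads are 22 mm wide; open, the fingers measure 114 mm over their backs; the gripper's body (76 mm by 85 mm) begins 54 mm behind the grasp point. The pads swing forward as they close: fully open they stand 13 mm farther back than shut.
Start: joints at [1.3, 0.353, 1.633, -0, 1.155, -0.002], TCP at [0.166, 0.603, 0.231] pointing down, gripper open.
Joint ranges: [-2.63, 2.63], [-0.92, 2.1], [0.06, 2.66], [-1.3, 4.44], [0, 2.69], [-3.02, 3.02]. Speed limits (rad/s): [2.22, 2.22, 2.79, 3.14, 3.14, 3.14].

### API

Orientations are given as a unit quaternion [x, y, z, w].
In Python, from cell import sensors, capture, order gives the robot as it stands. The module is installed in compiled form; this text tells all that it offers.
- The arm moves only by the tool jog_arm, never from a script. Its argument "plan" is a list of rows, each an object with "dp": the shift along the tool's x, y, z each as a share of 0.5 m, from -1 to 1, a list of three; "rot": the turn, a rotation vector about the tool's x, y, z each as a share of 90 degrees, from -1 to 1, a list of three; "gripper": the opening, from 0 (shut) to 1 (fully open). A call has 1 to 20 rows; each row is the pose to reach, as a shift and turn from the pose commanded when the call began, along the tool's axes at that moment; what a row does not reach only later rows make up. A row lasts 1/10 s, in which the tool goes at most 50 mm and 8.59 degrees, less where a joint would pass 70% of its speed; a pose out of reach is approached as far as the arm can. A call with a number of a shift or a turn outside -1 to 1 is refused whole. A call with a gripper value outside its range is refused whole. The fingers move at their own pace and stop on an object; the grip force is fixed at half the most. Time passes only in rows, so rows that repeat a pose let the fingers close. It gives the time, the measured TCP pose, the force, the opening and the grip force at its end, in the units of the state.
- sensors.observe(): the state, without advancing time (a new reading comes with each control period).
- capture(name): name is "side" or "top" or "wrist"; returns a dict with "img" (384x512x3 uint8, red, green, blue), "depth" (384x512 float32, m along the optical axis (not along the pixel's ray), 0 where there is no reading), "vertical_fov" (degrees; the focal length in pixels is half the picture's height over the tangent of half this angle, whatever the lens; pixels are square), "cx", "cy" (the principal point, pixels), "k1" (the pictures are not rectified: a ray, as slopes to the right and down, at radius r is drawn at 1 + k1 r^2 times it, then the intrinsics apply), "T" (4x4, takes a point from camera to world coordinates); the wrist camera has in their place "T_tool_cam" (4x4, takes a point from camera to tool coordinates, whose origin is the TCP and whose axes are the flange's). Camera axes: x right, y up, looking along -z (the intrinsics and any distortion apply to the point x, -y, -z); pixel columns grow to the right and rows downward; lengths in m; the calibration is good to about 2 mm. A picture is of the moment at which its call begins: read the wrist's pose just before it.
- order.finish_job(): hands the job in; it is judged then, once.
The state is a dict: "clock": time; "joint_pos": joint angles; "qvel": joint speeds; "joint_torque": joint torques, N m; "ee_pos": TCP position; "eef_rot": TCP orientation; "ft_force": force on the tool from outside, world axes, zero at the start; "torque": the same for the moment, N m; "finger_gap": finger opening in m; "grasp_force": force on a finger pad.
Only numpy, scipy, OpenCV 4.12 (cv2) and the standard library are available. Lean on these libraries where they do the work, as an engineer would, in place of code of your own. Each camera call takes 0.05 s, during which the arm holds its last target. There are 200 camera calls.

## Working session

There is one attempt and no reset: what is moved stays moved. The work goes in short steps, Python scripts to look and compute and a tool call to move; the robot and the scene stay as the last step left them, time stands still between calls to the robot, and variables do not carry over. Pictures are saved under pics/ and viewed, at most 14 in all, crops included, and the job is handed in when it is done.

Besides the shell and the picture viewer there is one more tool, called after "Request:" by a JSON object that holds its "op" and its "data". jog_arm: Moves the arm, as the interface text tells. Shift numbers are shares of 0.5 m and turn numbers shares of 90 degrees, none past 1 either way. Its arguments: {"type":"object","properties":{"plan":{"type":"array"}},"required":["plan"]}

```bash
mkdir -p pics; cat > h.py <<'E'
import numpy as np, cv2
from cell import sensors, capture, order
from scipy.spatial.transform import Rotation as R
def cam(n):
    s=sensors.observe(); c=capture(n)
    if n=='wrist':
        T=np.eye(4); T[:3,:3]=R.from_quat(s['eef_rot']).as_matrix(); T[:3,3]=s['ee_pos']
        c['T']=T@c['T_tool_cam']
    c['f']=192/np.tan(np.radians(c['vertical_fov'])/2)
    return c
def slopes(c,uv):
    K=np.array([[c['f'],0,c['cx']],[0,c['f'],c['cy']],[0,0,1]])
    d=(np.atleast_2d(uv)-[c['cx'],c['cy']])/c['f']; p=d.copy()
    for _ in range(20): p=d/(1+c['k1']*(p**2).sum(1,keepdims=True))
    return p
def plane(c,uv,z):
    p=slopes(c,uv); r=np.c_[p[:,0],-p[:,1],-np.ones(len(p))]@c['T'][:3,:3].T
    o=c['T'][:3,3]; return o+r*((z-o[2])/r[:,2])[:,None]
def cloud(c):
    v,u=np.mgrid[:384,:512]; p=slopes(c,np.c_[u.ravel(),v.ravel()]); d=c['depth'].ravel()[:,None]
    P=np.c_[p[:,0],-p[:,1],-np.ones(len(p))]*d
    return (P@c['T'][:3,:3].T+c['T'][:3,3]).reshape(384,512,3)
def save(c,n,crop=None,k=1):
    i=c['img'][:,:,::-1]
    if crop: a,b,x,y=crop; i=i[b:y,a:x]
    cv2.imwrite('pics/'+n+'.png',cv2.resize(i,None,fx=k,fy=k,interpolation=cv2.INTER_CUBIC))
E
python3 - <<'E'
from h import *
for n in ('top','side'):
    c=cam(n); save(c,n+'0',k=1.5); print(n,c['T'].round(3).tolist(),c['f'],c['k1'])
print(sensors.observe())
E
```

```text
top [[-0.022, 0.998, -0.056, 0.541], [-1.0, -0.021, 0.015, 0.047], [0.014, 0.056, 0.998, 1.399], [0.0, 0.0, 0.0, 1.0]] 484.6069636296959 -0.09126752490604802
side [[0.833, 0.329, -0.445, 0.183], [-0.553, 0.493, -0.671, -0.597], [-0.002, 0.805, 0.593, 0.637], [0.0, 0.0, 0.0, 1.0]] 366.7165871226848 -0.03233641402384038
{'clock': 0.1, 'joint_pos': array([ 1.29963899e+00,  3.53585112e-01,  1.63408166e+00, -1.31423061e-05,
        1.15520621e+00, -2.39276492e-03]), 'qvel': array([-1.91022269e-03, -3.42163727e-03, -1.96648987e-03,  1.18452953e-05,
       -9.24081976e-04,  2.68581129e-04]), 'joint_torque': array([ 3.49254206e-04, -6.06361485e+01, -3.42822075e+01,  1.22330466e-04,
        3.97086595e-03, -7.01903645e-06]), 'ee_pos': array([0.1658438 , 0.60213557, 0.2306235 ]), 'eef_rot': array([ 1.33975529e-01,  9.90984434e-01, -6.35001133e-04, -8.13312251e-05]), 'ft_force': array([-0.63658475, -0.59113628,  1.06623383]), 'torque': array([-0.03181956, -0.01072896, -0.0048638 ]), 'grasp_force': 0.0, 'finger_gap': 0.08525030049517204}
```

View pics/top0.png

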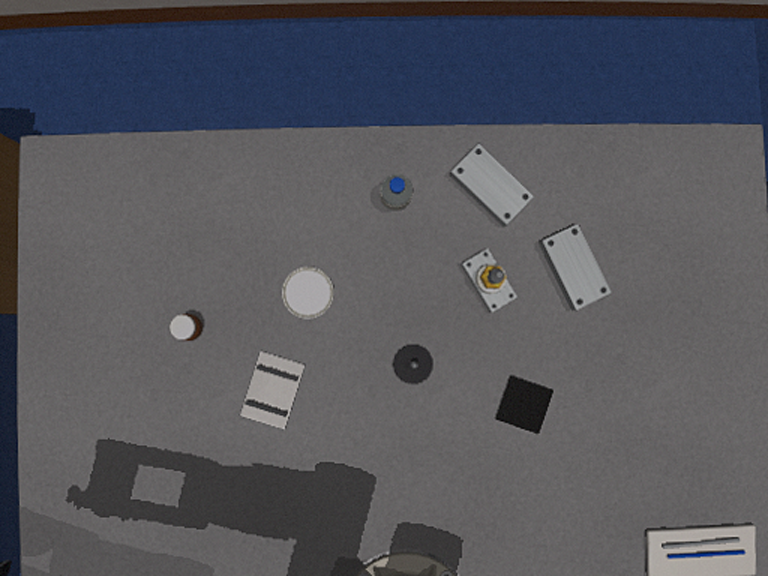

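View pics/side0.png

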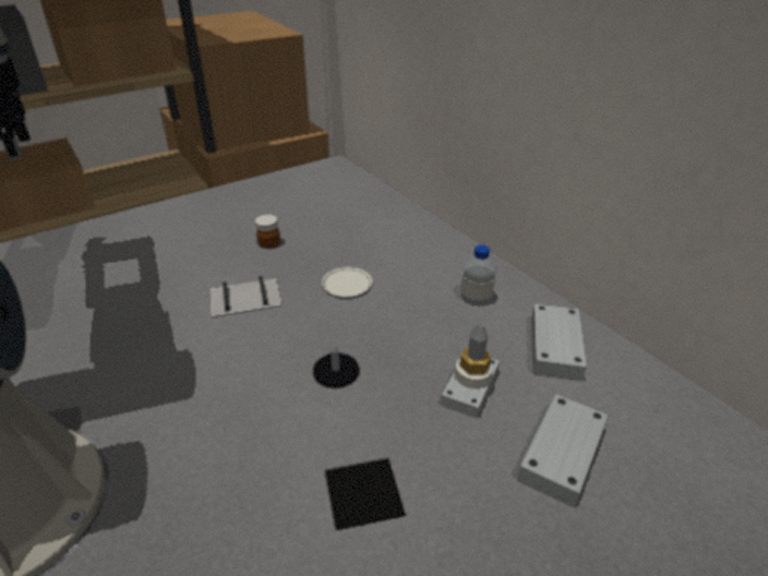

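Top view (1.5× pixels): the stack is at (490,278) on the small block. Two larger blocks at (491,184) and (575,266) are look-alikes. The dish is at (308,293), post (413,363), mat (524,404), rack (272,390), bottle (396,190) and jar (184,327). I choose the stack at (490,278), whose block is the smallest.

```bash
python3 - <<'E'
from h import *
c=cam('top'); P=cloud(c); save(c,'stackcrop',(285,85,415,215),4.5)
hsv=cv2.cvtColor(c['img'],cv2.COLOR_RGB2HSV); H,S,V=cv2.split(hsv)
def comp(mask,uv,z,name):
    n,l,st,ce=cv2.connectedComponentsWithStats(mask.astype('uint8'),connectivity=4)
    ys,xs=np.nonzero(mask); i=np.argmin((xs-uv[0])**2+(ys-uv[1])**2); m=(l==l[ys[i],xs[i]]).astype('uint8')
    cnt=max(cv2.findContours(m,0,1)[0],key=cv2.contourArea)
    W=plane(c,cnt[:,0].astype(float),z)[:,:2].astype('float32')
    r=cv2.minAreaRect(W*1000); bx=cv2.boxPoints(r); e=[bx[1]-bx[0],bx[2]-bx[1]]; L=max(e,key=np.linalg.norm)
    print(name,np.round(r[0],1),np.round(r[1],1),'long dir deg',np.degrees(np.arctan2(L[1],L[0])).round(1),m.sum())
comp(V>150,(205,195),.008,'dish'); comp((V<45),(349,269),.004,'mat'); comp(V<75,(270,240),.008,'post')
comp(V>130,(181,255),.004,'rack'); comp((S>110)&(H<35)&(V>60),(326,186),.07,'nut'); comp(V>130,(316,178),.026,'block')
q=P.reshape(-1,3); q=q[(abs(q[:,0]-.6)<.4)&(c['depth'].ravel()>0)]
g=P[165:215,300:350].reshape(-1,3)
for a,b in ((.115,.135),(.075,.112),(.06,.072),(.04,.05),(.02,.03)):
    k=g[(g[:,2]>a)&(g[:,2]<b)]; print(a,b,len(k),k.mean(0).round(4) if len(k) else '', k.min(0).round(3) if len(k) else '',k.max(0).round(3) if len(k) else '')
E
```

```text
dish [625.3 173.5] [84.7 84.1] long dir deg 77.5 704
mat [ 401.2 -237.7] [88.4 89.4] long dir deg -20.1 938
post [483.8 -24.9] [74.6 71.5] long dir deg 88.7 550
rack [454.7 240.2] [89.1 99.5] long dir deg -19.4 876
nut [ 643.9 -172. ] [38.9 38.8] long dir deg 88.8 90
block [ 670.7 -157.1] [39.6 56. ] long dir deg -57.8 159
0.115 0.135 48 [ 0.6416 -0.1738  0.1224] [ 0.632 -0.184  0.115] [ 0.651 -0.164  0.134]
0.075 0.112 38 [ 0.6394 -0.169   0.0973] [ 0.629 -0.187  0.075] [ 0.654 -0.16   0.112]
0.06 0.072 79 [ 0.6395 -0.1699  0.0676] [ 0.622 -0.197  0.06 ] [ 0.661 -0.153  0.072]
0.04 0.05 96 [ 0.6387 -0.1682  0.0462] [ 0.615 -0.202  0.04 ] [ 0.669 -0.148  0.05 ]
0.02 0.03 411 [ 0.637  -0.1719  0.0253] [ 0.579 -0.221  0.02 ] [ 0.7   -0.123  0.03 ]
```

View pics/stackcrop.png

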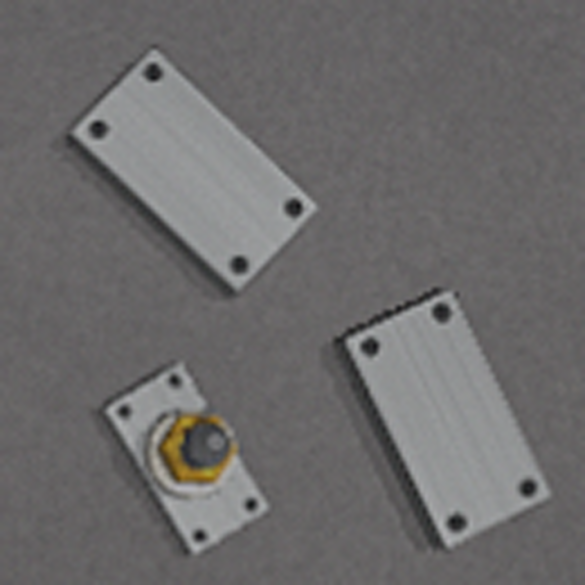

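The close crop shows the stack (cone, nut, ring) on the smallest block. The other two blocks are clearly larger. Next I move above the stack and look with the wrist camera.

```bash
cat >> h.py <<'E'
def go(xyz,ang=None):
    """dp,rot numbers to reach TCP xyz with tool down, finger (tool y) axis at world angle ang deg (mod 180)"""
    s=sensors.observe(); M=R.from_quat(s['eef_rot']).as_matrix()
    dp=M.T@(np.array(xyz)-s['ee_pos'])/.5
    cur=np.degrees(np.arctan2(M[1,1],M[0,1])); 
    if ang is None: ang=cur
    d=(ang-cur+90)%180-90; a=np.radians(cur+d)
    y=np.array([np.cos(a),np.sin(a),0]); z=np.array([0,0,-1.]); N=np.c_[np.cross(y,z),y,z]
    r=R.from_matrix(M.T@N).as_rotvec()/(np.pi/2)
    print('dp',dp.round(4).tolist(),'rot',r.round(4).tolist(),'| ee',s['ee_pos'].round(4),'yang',cur.round(1),'j6',s['joint_pos'][5].round(2),'t',round(s['clock'],2))
E
python3 - <<'E'
from h import *
go((.62,-.17,.28),-15.4); print(capture('wrist')['T_tool_cam'].round(3))
E
```

```text
dp [-1.2858, -1.2479, -0.0972] rot [-0.0005, 0.0005, 1.0] | ee [0.1659 0.6022 0.2307] yang 74.6 j6 -0.0 t 0.15
[[-0.001  0.961  0.276  0.07 ]
 [ 1.     0.001 -0.001 -0.   ]
 [-0.001  0.276 -0.961 -0.142]
 [ 0.     0.     0.     1.   ]]
```

Request:
{"op": "jog_arm", "data": {"plan": [{"dp":[-0.8,-0.7,-0.1],"rot":[0,0,1],"gripper":1},{"dp":[-0.8,-0.7,-0.1],"rot":[0,0,1],"gripper":1},{"dp":[-0.8,-0.7,-0.1],"rot":[0,0,1],"gripper":1},{"dp":[-0.8,-0.7,-0.1],"rot":[0,0,1],"gripper":1},{"dp":[-0.8,-0.7,-0.1],"rot":[0,0,1],"gripper":1},{"dp":[-0.8,-0.7,-0.1],"rot":[0,0,1],"gripper":1},{"dp":[-0.8,-0.7,-0.1],"rot":[0,0,1],"gripper":1},{"dp":[-0.8,-0.7,-0.1],"rot":[0,0,1],"gripper":1},{"dp":[-0.8,-0.7,-0.1],"rot":[0,0,1],"gripper":1},{"dp":[-0.8,-0.7,-0.1],"rot":[0,0,1],"gripper":1},{"dp":[-0.8,-0.7,-0.1],"rot":[0,0,1],"gripper":1},{"dp":[-0.8,-0.7,-0.1],"rot":[0,0,1],"gripper":1},{"dp":[-0.8,-0.7,-0.1],"rot":[0,0,1],"gripper":1},{"dp":[-0.8,-0.7,-0.1],"rot":[0,0,1],"gripper":1},{"dp":[-0.8,-0.7,-0.1],"rot":[0,0,1],"gripper":1}]}}

```text
clock: 1.7
ee_pos: [0.458, 0.1597, 0.2811]
eef_rot: [0.795, 0.607, -0.0, -0.0]
ft_force: [0.1, -0.6, 0.8]
finger_gap: 0.0855
grasp_force: 0.0
```

```bash
python3 - <<'E'
from h import *
go((.62,-.17,.25),-15)
E
```

```text
dp [-0.5507, 0.4865, 0.062] rot [-0.0003, 0.0001, -0.0032] | ee [0.458  0.1597 0.2811] yang -15.3 j6 0.6 t 1.7
```

Request:
{"op": "jog_arm", "data": {"plan": [{"dp":[-0.55,0.48,0.02],"rot":[0,0,0],"gripper":1},{"dp":[-0.55,0.48,0.02],"rot":[0,0,0],"gripper":1},{"dp":[-0.55,0.48,0.02],"rot":[0,0,0],"gripper":1},{"dp":[-0.55,0.48,0.02],"rot":[0,0,0],"gripper":1},{"dp":[-0.55,0.48,0.02],"rot":[0,0,0],"gripper":1},{"dp":[-0.55,0.48,0.02],"rot":[0,0,0],"gripper":1},{"dp":[-0.55,0.48,0.02],"rot":[0,0,0],"gripper":1},{"dp":[-0.55,0.48,0.02],"rot":[0,0,0],"gripper":1},{"dp":[-0.55,0.48,0.02],"rot":[0,0,0],"gripper":1},{"dp":[-0.55,0.48,0.02],"rot":[0,0,0],"gripper":1},{"dp":[-0.55,0.48,0.02],"rot":[0,0,0],"gripper":1}]}}

```text
clock: 2.8
ee_pos: [0.6166, -0.168, 0.2714]
eef_rot: [0.795, 0.607, -0.0, -0.0]
ft_force: [0.2, -0.2, -0.9]
finger_gap: 0.0855
grasp_force: 0.0
```

```bash
python3 - <<'E'
from h import *
c=cam('wrist'); save(c,'w1',k=1.5); P=cloud(c)
g=P.reshape(-1,3); g=g[(np.hypot(g[:,0]-.64,g[:,1]+.17)<.08)&(c['depth'].ravel()>0)]
for a,b in ((.124,.135),(.112,.123),(.075,.108),(.067,.073),(.045,.051),(.022,.03)):
    k=g[(g[:,2]>a)&(g[:,2]<b)]
    if len(k)>5: print(a,len(k),cv2.minEnclosingCircle((k[:,:2]*1000).astype('float32')),np.median(k[:,2]).round(4),cv2.minAreaRect((k[:,:2]*1000).astype('float32')))
E
```

```text
0.124 113 ((641.1732788085938, -173.86239624023438), 6.1086812019348145) 0.1279 ((641.1618041992188, -174.06201171875), (11.577509880065918, 11.041175842285156), 75.02214050292969)
0.112 227 ((641.35595703125, -173.6912384033203), 11.532297134399414) 0.1171 ((641.1964111328125, -173.11630249023438), (22.642786026000977, 21.143310546875), 26.565465927124023)
0.075 128 ((640.9400024414062, -171.66259765625), 12.69626235961914) 0.0922 ((640.5350952148438, -166.23648071289062), (25.392322540283203, 10.882429122924805), 4.268271446228027)
0.067 463 ((641.7586059570312, -173.46246337890625), 22.763845443725586) 0.069 ((641.8027954101562, -169.48126220703125), (37.27615737915039, 40.06106185913086), 86.13999938964844)
0.045 458 ((640.858642578125, -172.97845458984375), 27.842777252197266) 0.0469 ((640.6463012695312, -170.9614715576172), (54.9230842590332, 51.32414245605469), 3.979764461517334)
0.022 2118 ((639.2313232421875, -172.68637084960938), 60.949317932128906) 0.025 ((639.0051879882812, -173.25177001953125), (110.35338592529297, 57.98090744018555), 29.854372024536133)
```

View pics/w1.png

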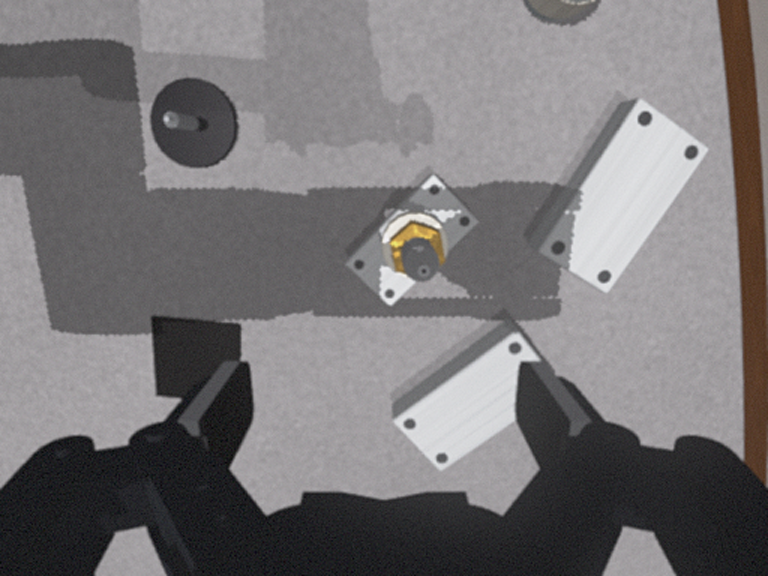

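The wrist picture shows the stack at (418,255), the post at (193,122), the mat at (197,357), and the large block pieces clear of the fingers. Depth puts the cone axis at (0.641,-0.1735).

```bash
python3 - <<'E'
from h import *
go((.6412,-.1735,.074),-15.3)
E
```

```text
dp [0.0025, 0.0502, 0.3951] rot [-0.0001, -0.0002, 0.0001] | ee [ 0.6167 -0.1682  0.2715] yang -15.3 j6 -0.0 t 2.85
```

Request:
{"op": "jog_arm", "data": {"plan": [{"dp":[0.0025,0.05,0.05],"rot":[0,0,0],"gripper":1},{"dp":[0.0025,0.05,0.1],"rot":[0,0,0],"gripper":1},{"dp":[0.0025,0.05,0.15],"rot":[0,0,0],"gripper":1},{"dp":[0.0025,0.05,0.2],"rot":[0,0,0],"gripper":1},{"dp":[0.0025,0.05,0.25],"rot":[0,0,0],"gripper":1},{"dp":[0.0025,0.05,0.3],"rot":[0,0,0],"gripper":1},{"dp":[0.0025,0.05,0.35],"rot":[0,0,0],"gripper":1},{"dp":[0.0025,0.05,0.395],"rot":[0,0,0],"gripper":1},{"dp":[0.0025,0.05,0.395],"rot":[0,0,0],"gripper":1},{"dp":[0.0025,0.05,0.395],"rot":[0,0,0],"gripper":0.5},{"dp":[0.0025,0.05,0.395],"rot":[0,0,0],"gripper":0.4},{"dp":[0.0025,0.05,0.395],"rot":[0,0,0],"gripper":0.35},{"dp":[0.0025,0.05,0.395],"rot":[0,0,0],"gripper":0.3},{"dp":[0.0025,0.05,0.395],"rot":[0,0,0],"gripper":0.2},{"dp":[0.0025,0.05,0.395],"rot":[0,0,0],"gripper":0},{"dp":[0.0025,0.05,0.395],"rot":[0,0,0],"gripper":0},{"dp":[0.0025,0.05,0.395],"rot":[0,0,0],"gripper":0},{"dp":[0.0025,0.05,0.395],"rot":[0,0,0],"gripper":0}]}}

```text
clock: 4.65
ee_pos: [0.6421, -0.1756, 0.0751]
eef_rot: [0.796, 0.606, 0.001, 0.001]
ft_force: [-1.6, 0.4, 5.8]
finger_gap: 0.0243
grasp_force: 58.5
```

```bash
python3 - <<'E'
from h import *
go((.6253,.1735,.19),-15.3)
E
```

```text
dp [0.6641, -0.2175, -0.2301] rot [0.001, -0.0001, -0.0012] | ee [ 0.6421 -0.1756  0.0751] yang -15.4 j6 -0.0 t 4.65
```

Request:
{"op": "jog_arm", "data": {"plan": [{"dp":[0,0,-0.03],"rot":[0,0,0],"gripper":0},{"dp":[0,0,-0.08],"rot":[0,0,0],"gripper":0},{"dp":[0,0,-0.15],"rot":[0,0,0],"gripper":0},{"dp":[0,0,-0.23],"rot":[0,0,0],"gripper":0},{"dp":[0.06,-0.02,-0.23],"rot":[0,0,0],"gripper":0},{"dp":[0.13,-0.042,-0.23],"rot":[0,0,0],"gripper":0},{"dp":[0.2,-0.065,-0.23],"rot":[0,0,0],"gripper":0},{"dp":[0.27,-0.09,-0.23],"rot":[0,0,0],"gripper":0},{"dp":[0.34,-0.11,-0.23],"rot":[0,0,0],"gripper":0},{"dp":[0.41,-0.135,-0.23],"rot":[0,0,0],"gripper":0},{"dp":[0.48,-0.157,-0.23],"rot":[0,0,0],"gripper":0},{"dp":[0.55,-0.18,-0.23],"rot":[0,0,0],"gripper":0},{"dp":[0.62,-0.203,-0.23],"rot":[0,0,0],"gripper":0},{"dp":[0.664,-0.2175,-0.23],"rot":[0,0,0],"gripper":0},{"dp":[0.664,-0.2175,-0.23],"rot":[0,0,0],"gripper":0},{"dp":[0.664,-0.2175,-0.23],"rot":[0,0,0],"gripper":0}]}}

```text
clock: 6.25
ee_pos: [0.6247, 0.1738, 0.1895]
eef_rot: [0.795, 0.606, 0.0, 0.0]
ft_force: [-0.3, 0.3, -2.4]
finger_gap: 0.0247
grasp_force: 59.0
```

```bash
python3 - <<'E'
from h import *
c=cam('wrist'); save(c,'w2',k=1.2); P=cloud(c)
g=P.reshape(-1,3); g=g[(np.hypot(g[:,0]-.625,g[:,1]-.1735)<.07)&(c['depth'].ravel()>0)]
k=g[(g[:,2]>.0055)&(g[:,2]<.012)]; print(len(k),cv2.minEnclosingCircle((k[:,:2]*1000).astype('float32')),k.min(0),k.max(0))
t=P.reshape(-1,3); s=sensors.observe()['ee_pos']; t=t[(np.hypot(t[:,0]-s[0],t[:,1]-s[1])<.02)&(t[:,2]>.15)]; print(t[:,2].min(), s)
k=t[t[:,2]<.19]; print(len(k), k.mean(0) if len(k) else '', k.min(0) if len(k) else '')
c=cam('top'); P=cloud(c)[165:215,300:350].reshape(-1,3); print(P[:,2].max())
go((.6253,.1735,.0085),-15.3)
E
```

```text
832 ((623.5269775390625, 174.84983825683594), 49.728084564208984) [0.57416932 0.12548592 0.00550342] [0.67276158 0.22428353 0.00888903]
0.1829276753530666 [0.62474706 0.17310482 0.18935707]
179 [0.62733795 0.18501032 0.18705812] [0.61376372 0.17435916 0.18292768]
1.3991806557611177
dp [0.0019, 0.0004, 0.3615] rot [0.0002, 0.0001, -0.0014] | ee [0.6248 0.1727 0.1892] yang -15.4 j6 0.54 t 6.35
```

View pics/w2.png

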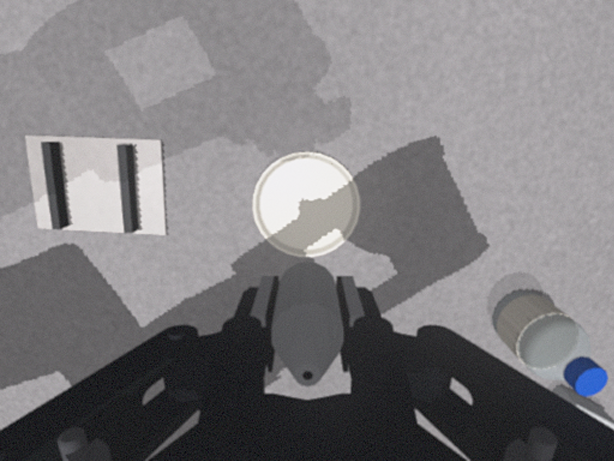

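Cone held upright at (307,320), with the dish at (305,204) and the bottle clear at lower right. Lowering into the dish.

Request:
{"op": "jog_arm", "data": {"plan": [{"dp":[0.003,-0.0035,0.08],"rot":[0,0,0],"gripper":0},{"dp":[0.003,-0.0035,0.16],"rot":[0,0,0],"gripper":0},{"dp":[0.003,-0.0035,0.24],"rot":[0,0,0],"gripper":0},{"dp":[0.003,-0.0035,0.3],"rot":[0,0,0],"gripper":0},{"dp":[0.003,-0.0035,0.33],"rot":[0,0,0],"gripper":0},{"dp":[0.003,-0.0035,0.34],"rot":[0,0,0],"gripper":0},{"dp":[0.003,-0.0035,0.345],"rot":[0,0,0],"gripper":0},{"dp":[0.003,-0.0035,0.35],"rot":[0,0,0],"gripper":0},{"dp":[0.003,-0.0035,0.354],"rot":[0,0,0],"gripper":0},{"dp":[0.003,-0.0035,0.358],"rot":[0,0,0],"gripper":0},{"dp":[0.003,-0.0035,0.358],"rot":[0,0,0],"gripper":0},{"dp":[0.003,-0.0035,0.358],"rot":[0,0,0],"gripper":0}]}}

```text
clock: 7.55
ee_pos: [0.6236, 0.1756, 0.0101]
eef_rot: [0.795, 0.606, 0.0, 0.0]
ft_force: [-0.1, -0.4, -1.7]
finger_gap: 0.0243
grasp_force: 59.0
```

Force is unchanged, so the cone isn't touching yet. I lower in 1 mm steps.

Request:
{"op": "jog_arm", "data": {"plan": [{"dp":[0,0,0.001],"rot":[0,0,0],"gripper":0},{"dp":[0,0,0.002],"rot":[0,0,0],"gripper":0},{"dp":[0,0,0.002],"rot":[0,0,0],"gripper":0}]}}

```text
clock: 7.85
ee_pos: [0.6234, 0.1755, 0.0087]
eef_rot: [0.795, 0.606, -0.0, -0.0]
ft_force: [-0.1, 0.5, -1.4]
finger_gap: 0.0245
grasp_force: 59.0
```

Request:
{"op": "jog_arm", "data": {"plan": [{"dp":[0,0,0.001],"rot":[0,0,0],"gripper":0},{"dp":[0,0,0.002],"rot":[0,0,0],"gripper":0},{"dp":[0,0,0.002],"rot":[0,0,0],"gripper":0}]}}

```text
clock: 8.15
ee_pos: [0.6235, 0.1755, 0.0081]
eef_rot: [0.795, 0.606, -0.0, -0.0]
ft_force: [-1.9, -0.7, 3.8]
finger_gap: 0.0248
grasp_force: 59.2
```

Contact shows as about +5 N. Release and rise.

Request:
{"op": "jog_arm", "data": {"plan": [{"dp":[0,0,0],"rot":[0,0,0],"gripper":0.35},{"dp":[0,0,0],"rot":[0,0,0],"gripper":0.4},{"dp":[0,0,0],"rot":[0,0,0],"gripper":0.5},{"dp":[0,0,0],"rot":[0,0,0],"gripper":0.55},{"dp":[0,0,0],"rot":[0,0,0],"gripper":0.6},{"dp":[0,0,0],"rot":[0,0,0],"gripper":0.6},{"dp":[0,0,-0.04],"rot":[0,0,0],"gripper":0.6},{"dp":[0,0,-0.1],"rot":[0,0,0],"gripper":0.6},{"dp":[0,0,-0.18],"rot":[0,0,0],"gripper":0.6},{"dp":[0,0,-0.26],"rot":[0,0,0],"gripper":0.8},{"dp":[0,0,-0.34],"rot":[0,0,0],"gripper":1},{"dp":[0,0,-0.4],"rot":[0,0,0],"gripper":1},{"dp":[0,0,-0.4],"rot":[0,0,0],"gripper":1}]}}

```text
clock: 9.45
ee_pos: [0.6261, 0.1762, 0.213]
eef_rot: [0.795, 0.606, 0.004, 0.002]
ft_force: [0.4, 0.2, -0.3]
finger_gap: 0.0855
grasp_force: 0.0
```

```bash
cat >> h.py <<'E'
def band(P,xy,rad,a,b,hsel=None):
    g=P.reshape(-1,3); k=g[(np.hypot(g[:,0]-xy[0],g[:,1]-xy[1])<rad)&(g[:,2]>a)&(g[:,2]<b)]
    if len(k)<5: return print('none',a,b)
    f=(k[:,:2]*1000).astype('float32'); print('z%.3f'%np.median(k[:,2]),len(k),'circ',cv2.minEnclosingCircle(f),'rect',cv2.minAreaRect(f)); return k
E
python3 - <<'E'
from h import *
P=cloud(cam('wrist'))
band(P,(.6235,.175),.035,.055,.068); band(P,(.6235,.175),.035,.02,.042);band(P,(.6235,.175),.1,.0055,.009)
go((.62,-.17,.23),-15.3)
E
```

```text
z0.060 136 circ ((623.164794921875, 176.63934326171875), 7.210667133331299) rect ((623.5643920898438, 177.07679748535156), (13.199687957763672, 12.468229293823242), 32.36136245727539)
z0.033 80 circ ((623.3987426757812, 177.03431701660156), 12.888562202453613) rect ((626.861572265625, 181.76254272460938), (13.750373840332031, 25.701725006103516), 53.758548736572266)
z0.007 701 circ ((623.2924194335938, 174.82630920410156), 49.75152587890625) rect ((623.94775390625, 175.3631134033203), (98.07890319824219, 97.74147033691406), 72.91524505615234)
dp [-0.6693, 0.1747, -0.0403] rot [0.0025, -0.0015, -0.0011] | ee [0.6248 0.1758 0.2103] yang -15.4 j6 0.54 t 9.5
```

The cone stands upright, about 2 mm off centre. Back to the stack.

Request:
{"op": "jog_arm", "data": {"plan": [{"dp":[-0.67,0.175,-0.02],"rot":[0,0,0],"gripper":1},{"dp":[-0.67,0.175,-0.02],"rot":[0,0,0],"gripper":1},{"dp":[-0.67,0.175,-0.02],"rot":[0,0,0],"gripper":1},{"dp":[-0.67,0.175,-0.02],"rot":[0,0,0],"gripper":1},{"dp":[-0.67,0.175,-0.02],"rot":[0,0,0],"gripper":1},{"dp":[-0.67,0.175,-0.02],"rot":[0,0,0],"gripper":1},{"dp":[-0.67,0.175,-0.02],"rot":[0,0,0],"gripper":1},{"dp":[-0.67,0.175,-0.02],"rot":[0,0,0],"gripper":1},{"dp":[-0.67,0.175,-0.02],"rot":[0,0,0],"gripper":1},{"dp":[-0.67,0.175,-0.02],"rot":[0,0,0],"gripper":1},{"dp":[-0.67,0.175,-0.02],"rot":[0,0,0],"gripper":1}]}}

```text
clock: 10.6
ee_pos: [0.6187, -0.1692, 0.2172]
eef_rot: [0.795, 0.607, -0.0, -0.001]
ft_force: [-0.2, 0.7, 0.1]
finger_gap: 0.0853
grasp_force: 0.0
```

```bash
python3 - <<'E'
from h import *
c=cam('wrist'); P=cloud(c); save(c,'w3',(190,90,370,230),4)
k=band(P,(.6415,-.1735),.04,.066,.074); band(P,(.641,-.173),.045,.044,.051); band(P,(.64,-.173),.08,.022,.029)
f=(k[:,:2]*1000).astype('float32'); h=cv2.convexHull(f)[:,0]
best=[]
for a in np.arange(0,60,1):
    w=[np.ptp(f@[np.cos(np.radians(a+b)),np.sin(np.radians(a+b))]) for b in (0,60,120)]; best.append((sum(w),a,np.round(w,1)))
best.sort(key=lambda t:t[0]); print(best[:3])
a=best[0][1]
# centre from flat extents
A=[];m=[]
for b in (0,60,120):
    d=[np.cos(np.radians(a+b)),np.sin(np.radians(a+b))]; q=f@d; A.append(d); m.append((q.min()+q.max())/2)
print(np.linalg.lstsq(np.array(A),np.array(m),rcond=None)[0])
band(P,(.4,-.238),.09,.003,.0055)
E
```

```text
z0.069 1381 circ ((641.7786254882812, -173.34815979003906), 22.93562126159668) rect ((641.5703125, -173.42092895507812), (45.43207931518555, 40.06258010864258), 25.827077865600586)
z0.047 618 circ ((641.1074829101562, -172.9209442138672), 27.9034481048584) rect ((640.8809204101562, -171.83743286132812), (55.35691452026367, 53.136558532714844), 2.101072311401367)
z0.025 2753 circ ((639.030029296875, -173.43296813964844), 61.1932258605957) rect ((639.0423583984375, -173.41098022460938), (110.28553771972656, 58.4888916015625), 30.04177474975586)
[(np.float64(120.35753436507318), np.int64(56), array([40.2, 40.1, 40. ])), (np.float64(120.65288327829748), np.int64(57), array([40.3, 40.2, 40.1])), (np.float64(120.89835870671797), np.int64(55), array([40.3, 40.3, 40.2]))]
[ 641.58877547 -173.47405433]
z0.003 1258 circ ((400.20758056640625, -235.8046417236328), 59.210296630859375) rect ((400.581787109375, -236.61990356445312), (89.7099838256836, 88.13188934326172), 69.41366577148438)
```

View pics/w3.png

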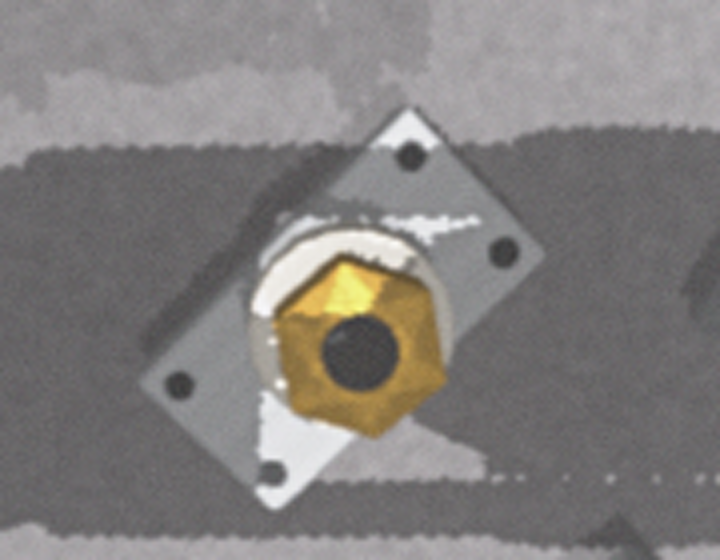

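The nut is on the ring at (360,352) in the crop, and its flats face -4°, 56° and 116°. I grip at -4°.

```bash
python3 - <<'E'
from h import *
go((.6416,-.1734,.047),-4)
E
```

```text
dp [0.0039, 0.0463, 0.3408] rot [-0.0004, -0.0002, -0.1255] | ee [ 0.6189 -0.1692  0.2174] yang -15.3 j6 -0.0 t 10.65
```

Request:
{"op": "jog_arm", "data": {"plan": [{"dp":[0.004,0.046,0.05],"rot":[0,0,-0.0628],"gripper":1},{"dp":[0.004,0.046,0.1],"rot":[0,0,-0.1255],"gripper":1},{"dp":[0.004,0.046,0.15],"rot":[0,0,-0.1255],"gripper":1},{"dp":[0.004,0.046,0.2],"rot":[0,0,-0.1255],"gripper":1},{"dp":[0.004,0.046,0.25],"rot":[0,0,-0.1255],"gripper":1},{"dp":[0.004,0.046,0.29],"rot":[0,0,-0.1255],"gripper":1},{"dp":[0.004,0.046,0.32],"rot":[0,0,-0.1255],"gripper":1},{"dp":[0.004,0.046,0.341],"rot":[0,0,-0.1255],"gripper":1},{"dp":[0.004,0.046,0.341],"rot":[0,0,-0.1255],"gripper":1},{"dp":[0.004,0.046,0.341],"rot":[0,0,-0.1255],"gripper":0.6},{"dp":[0.004,0.046,0.341],"rot":[0,0,-0.1255],"gripper":0.55},{"dp":[0.004,0.046,0.341],"rot":[0,0,-0.1255],"gripper":0.5},{"dp":[0.004,0.046,0.341],"rot":[0,0,-0.1255],"gripper":0.4},{"dp":[0.004,0.046,0.341],"rot":[0,0,-0.1255],"gripper":0.2},{"dp":[0.004,0.046,0.341],"rot":[0,0,-0.1255],"gripper":0},{"dp":[0.004,0.046,0.341],"rot":[0,0,-0.1255],"gripper":0},{"dp":[0.004,0.046,0.341],"rot":[0,0,-0.1255],"gripper":0}]}}

```text
clock: 12.35
ee_pos: [0.6424, -0.1752, 0.0485]
eef_rot: [0.732, 0.681, 0.001, 0.001]
ft_force: [-1.3, 0.8, 6.3]
finger_gap: 0.0389
grasp_force: 61.4
```

```bash
python3 - <<'E'
from h import *
go((.4005,-.2365,.15),-20)
E
```

```text
dp [-0.1571, -0.4733, -0.2038] rot [0.0012, 0.0001, 0.1765] | ee [ 0.6424 -0.1752  0.0485] yang -4.1 j6 -0.2 t 12.35
```

Request:
{"op": "jog_arm", "data": {"plan": [{"dp":[0,0,-0.02],"rot":[0,0,0],"gripper":0},{"dp":[0,0,-0.06],"rot":[0,0,0],"gripper":0},{"dp":[0,0,-0.13],"rot":[0,0,0],"gripper":0},{"dp":[0,0,-0.2],"rot":[0,0,0],"gripper":0},{"dp":[-0.02,-0.06,-0.2],"rot":[0,0,0],"gripper":0},{"dp":[-0.043,-0.13,-0.2],"rot":[0,0,0],"gripper":0},{"dp":[-0.067,-0.2,-0.2],"rot":[0,0,0],"gripper":0},{"dp":[-0.09,-0.27,-0.2],"rot":[0,0,0],"gripper":0},{"dp":[-0.113,-0.34,-0.2],"rot":[0,0,0],"gripper":0},{"dp":[-0.137,-0.41,-0.2],"rot":[0,0,0],"gripper":0},{"dp":[-0.157,-0.473,-0.2],"rot":[0,0,0],"gripper":0},{"dp":[-0.157,-0.473,-0.2],"rot":[0,0,0],"gripper":0},{"dp":[-0.157,-0.473,-0.2],"rot":[0,0,0],"gripper":0}]}}

```text
clock: 13.65
ee_pos: [0.3999, -0.2366, 0.148]
eef_rot: [0.732, 0.681, 0.0, 0.001]
ft_force: [0.6, 0.4, -2.5]
finger_gap: 0.0391
grasp_force: 60.9
```

```bash
python3 - <<'E'
from h import *
c=cam('wrist'); save(c,'w4',k=1.2); P=cloud(c)
hs=cv2.cvtColor(c['img'],cv2.COLOR_RGB2HSV)
s=sensors.observe()['ee_pos']
m=(hs[:,:,1]>100)&(hs[:,:,0]<35)&(P[:,:,2]>.1); q=P[m]; print('nut z',q[:,2].min(),np.percentile(q[:,2],[2,98]),s)
d=(hs[:,:,2]<45)&(abs(P[:,:,2])<.012); k=P[d]; k=k[np.hypot(k[:,0]-.4,k[:,1]+.2365)<.09]; print(cv2.minAreaRect((k[:,:2]*1000).astype('float32')))
go((.4005,-.2365,.0055))
E
```

```text
nut z 0.1458446623652172 [0.14932958 0.16969833] [ 0.40076458 -0.23663583  0.14794516]
((401.1243591308594, -233.6043243408203), (80.1810302734375, 85.96981811523438), 69.4496841430664)
dp [0.0004, -0.001, 0.2849] rot [0.001, 0.0003, -0.0] | ee [ 0.4008 -0.2366  0.1479] yang -4.1 j6 -0.46 t 13.7
```

View pics/w4.png

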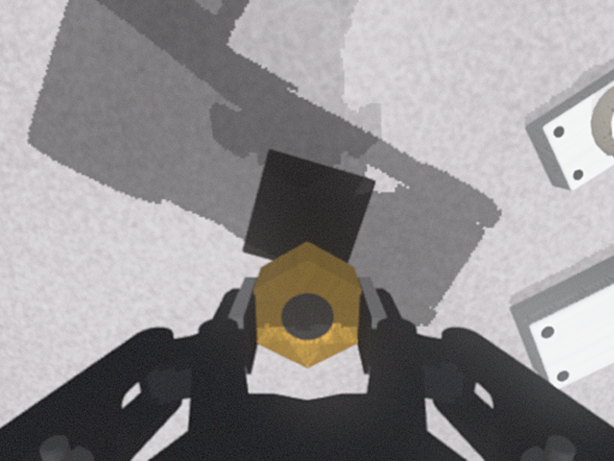

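The nut is held level at (307,310), over the mat at (308,210). Lowering.

Request:
{"op": "jog_arm", "data": {"plan": [{"dp":[0,-0.001,0.07],"rot":[0,0,0],"gripper":0},{"dp":[0,-0.001,0.14],"rot":[0,0,0],"gripper":0},{"dp":[0,-0.001,0.2],"rot":[0,0,0],"gripper":0},{"dp":[0,-0.001,0.25],"rot":[0,0,0],"gripper":0},{"dp":[0,-0.001,0.265],"rot":[0,0,0],"gripper":0},{"dp":[0,-0.001,0.27],"rot":[0,0,0],"gripper":0},{"dp":[0,-0.001,0.274],"rot":[0,0,0],"gripper":0},{"dp":[0,-0.001,0.278],"rot":[0,0,0],"gripper":0},{"dp":[0,-0.001,0.28],"rot":[0,0,0],"gripper":0},{"dp":[0,-0.001,0.28],"rot":[0,0,0],"gripper":0}]}}

```text
clock: 14.7
ee_pos: [0.3999, -0.2365, 0.0078]
eef_rot: [0.732, 0.681, 0.0, 0.001]
ft_force: [-0.6, 0.7, -1.6]
finger_gap: 0.0391
grasp_force: 60.9
```

Request:
{"op": "jog_arm", "data": {"plan": [{"dp":[0,0,0.001],"rot":[0,0,0],"gripper":0},{"dp":[0,0,0.002],"rot":[0,0,0],"gripper":0},{"dp":[0,0,0.002],"rot":[0,0,0],"gripper":0}]}}

```text
clock: 15.0
ee_pos: [0.3996, -0.2363, 0.0064]
eef_rot: [0.732, 0.681, 0.0, 0.0]
ft_force: [0.1, 0.4, -1.7]
finger_gap: 0.0387
grasp_force: 60.9
```

Request:
{"op": "jog_arm", "data": {"plan": [{"dp":[0,0,0.001],"rot":[0,0,0],"gripper":0},{"dp":[0,0,0.002],"rot":[0,0,0],"gripper":0},{"dp":[0,0,0.002],"rot":[0,0,0],"gripper":0}]}}

```text
clock: 15.3
ee_pos: [0.3995, -0.2362, 0.0052]
eef_rot: [0.732, 0.681, -0.0, -0.0]
ft_force: [-0.2, 0.0, -1.1]
finger_gap: 0.0389
grasp_force: 60.9
```

Request:
{"op": "jog_arm", "data": {"plan": [{"dp":[0,0,0.001],"rot":[0,0,0],"gripper":0},{"dp":[0,0,0.001],"rot":[0,0,0],"gripper":0},{"dp":[0,0,0.001],"rot":[0,0,0],"gripper":0}]}}

```text
clock: 15.6
ee_pos: [0.3996, -0.2362, 0.0048]
eef_rot: [0.732, 0.681, -0.0, -0.0]
ft_force: [-0.2, -0.2, -0.9]
finger_gap: 0.0389
grasp_force: 60.9
```

Request:
{"op": "jog_arm", "data": {"plan": [{"dp":[0,0,0.001],"rot":[0,0,0],"gripper":0},{"dp":[0,0,0.001],"rot":[0,0,0],"gripper":0},{"dp":[0,0,0.001],"rot":[0,0,0],"gripper":0}]}}

```text
clock: 15.9
ee_pos: [0.3996, -0.2363, 0.0045]
eef_rot: [0.732, 0.681, 0.0, 0.0]
ft_force: [-2.1, 0.6, 4.9]
finger_gap: 0.0391
grasp_force: 61.6
```

Request:
{"op": "jog_arm", "data": {"plan": [{"dp":[0,0,0.001],"rot":[0,0,0],"gripper":0},{"dp":[0,0,0.001],"rot":[0,0,0],"gripper":0},{"dp":[0,0,0.001],"rot":[0,0,0],"gripper":0}]}}

```text
clock: 16.2
ee_pos: [0.3996, -0.2363, 0.0045]
eef_rot: [0.732, 0.681, 0.0, 0.0]
ft_force: [-2.5, 1.6, 14.2]
finger_gap: 0.0389
grasp_force: 63.1
```

In contact. Release and rise.

Request:
{"op": "jog_arm", "data": {"plan": [{"dp":[0,0,-0.001],"rot":[0,0,0],"gripper":0.5},{"dp":[0,0,-0.001],"rot":[0,0,0],"gripper":0.55},{"dp":[0,0,-0.001],"rot":[0,0,0],"gripper":0.6},{"dp":[0,0,-0.001],"rot":[0,0,0],"gripper":0.7},{"dp":[0,0,-0.001],"rot":[0,0,0],"gripper":0.75},{"dp":[0,0,-0.001],"rot":[0,0,0],"gripper":0.75},{"dp":[0,0,-0.04],"rot":[0,0,0],"gripper":0.75},{"dp":[0,0,-0.12],"rot":[0,0,0],"gripper":0.8},{"dp":[0,0,-0.2],"rot":[0,0,0],"gripper":1},{"dp":[0,0,-0.28],"rot":[0,0,0],"gripper":1},{"dp":[0,0,-0.36],"rot":[0,0,0],"gripper":1},{"dp":[0,0,-0.4],"rot":[0,0,0],"gripper":1},{"dp":[0,0,-0.4],"rot":[0,0,0],"gripper":1}]}}

```text
clock: 17.5
ee_pos: [0.4012, -0.2372, 0.2068]
eef_rot: [0.732, 0.681, 0.001, 0.003]
ft_force: [-0.2, 0.3, -0.2]
finger_gap: 0.0855
grasp_force: 0.0
```

```bash
python3 - <<'E'
from h import *
c=cam('wrist'); P=cloud(c)
band(P,(.4,-.236),.04,.02,.03); band(P,(.4,-.236),.09,.0028,.007)
go((.62,-.17,.22),30)
E
```

```text
z0.025 1149 circ ((399.46307373046875, -234.46253967285156), 22.993619918823242) rect ((399.58551025390625, -234.46026611328125), (44.9935302734375, 40.47914505004883), 26.809545516967773)
z0.003 2608 circ ((399.4298095703125, -236.822998046875), 62.113956451416016) rect ((399.4771423339844, -236.96600341796875), (88.88681030273438, 89.19052124023438), 69.32633209228516)
dp [0.1644, 0.429, -0.0292] rot [0.0014, 0.0014, -0.379] | ee [ 0.4002 -0.2367  0.2049] yang -4.1 j6 -0.47 t 17.55
```

The nut sits flat, about 2.4 mm from the mat's middle. Now the ring.

Request:
{"op": "jog_arm", "data": {"plan": [{"dp":[0.16,0.429,-0.02],"rot":[0,0,0],"gripper":1},{"dp":[0.16,0.429,-0.02],"rot":[0,0,0],"gripper":1},{"dp":[0.16,0.429,-0.02],"rot":[0,0,0],"gripper":1},{"dp":[0.16,0.429,-0.02],"rot":[0,0,0],"gripper":1},{"dp":[0.16,0.429,-0.02],"rot":[0,0,0],"gripper":1},{"dp":[0.16,0.429,-0.02],"rot":[0,0,0],"gripper":1},{"dp":[0.16,0.429,-0.02],"rot":[0,0,0],"gripper":1},{"dp":[0.16,0.429,-0.02],"rot":[0,0,0],"gripper":1},{"dp":[0.16,0.429,-0.02],"rot":[0,0,0],"gripper":1}]}}

```text
clock: 18.45
ee_pos: [0.6179, -0.1722, 0.2133]
eef_rot: [0.732, 0.681, -0.0, -0.0]
ft_force: [0.9, 0.4, -0.5]
finger_gap: 0.0852
grasp_force: 0.0
```

```bash
python3 - <<'E'
from h import *
c=cam('wrist'); P=cloud(c); save(c,'w5',k=1.2)
band(P,(.641,-.173),.045,.044,.051); band(P,(.64,-.173),.08,.022,.029)
band(P,(.484,-.025),.06,.005,.011); band(P,(.484,-.025),.03,.02,.06)
go((.6411,-.173,.0265))
E
```

```text
z0.047 1508 circ ((641.0016479492188, -173.11288452148438), 27.87449836730957) rect ((641.2139282226562, -172.86708068847656), (54.18019104003906, 55.225948333740234), 84.85942840576172)
z0.025 3300 circ ((638.6553955078125, -172.83538818359375), 60.91507339477539) rect ((638.9822998046875, -173.3824462890625), (110.49070739746094, 58.342926025390625), 29.896652221679688)
z0.007 3554 circ ((482.7214050292969, -23.99136734008789), 38.33626174926758) rect ((482.64422607421875, -23.893314361572266), (74.82990264892578, 75.65403747558594), 41.422088623046875)
z0.044 282 circ ((483.036376953125, -24.263778686523438), 6.809982776641846) rect ((483.64697265625, -24.813270568847656), (12.154524803161621, 11.693709373474121), 62.598594665527344)
dp [0.0019, 0.0461, 0.3742] rot [-0.0004, 0.0, 0.0] | ee [ 0.6182 -0.1723  0.2136] yang -4.2 j6 -0.2 t 18.5
```

View pics/w5.png

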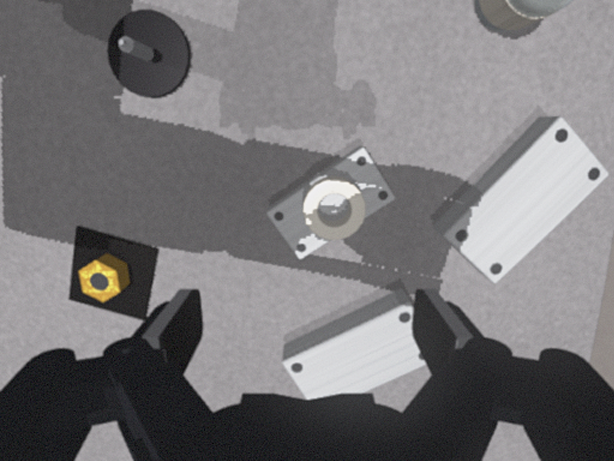

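The picture shows the ring intact on the block at (333,208), the nut on the mat at (103,280), and the post pin at (125,43). Gripping the ring.

Request:
{"op": "jog_arm", "data": {"plan": [{"dp":[-0.001,0.046,0.08],"rot":[0,0,0],"gripper":1},{"dp":[-0.001,0.046,0.16],"rot":[0,0,0],"gripper":1},{"dp":[-0.001,0.046,0.24],"rot":[0,0,0],"gripper":1},{"dp":[-0.001,0.046,0.3],"rot":[0,0,0],"gripper":1},{"dp":[-0.001,0.046,0.34],"rot":[0,0,0],"gripper":1},{"dp":[-0.001,0.046,0.36],"rot":[0,0,0],"gripper":1},{"dp":[-0.001,0.046,0.374],"rot":[0,0,0],"gripper":1},{"dp":[-0.001,0.046,0.374],"rot":[0,0,0],"gripper":1},{"dp":[-0.001,0.046,0.374],"rot":[0,0,0],"gripper":0.75},{"dp":[-0.001,0.046,0.374],"rot":[0,0,0],"gripper":0.7},{"dp":[-0.001,0.046,0.374],"rot":[0,0,0],"gripper":0.6},{"dp":[-0.001,0.046,0.374],"rot":[0,0,0],"gripper":0.4},{"dp":[-0.001,0.046,0.374],"rot":[0,0,0],"gripper":0.2},{"dp":[-0.001,0.046,0.374],"rot":[0,0,0],"gripper":0},{"dp":[-0.001,0.046,0.374],"rot":[0,0,0],"gripper":0}]}}

```text
clock: 20.0
ee_pos: [0.6429, -0.1742, 0.0287]
eef_rot: [0.732, 0.681, 0.0, 0.001]
ft_force: [-3.4, 1.2, 8.2]
finger_gap: 0.0545
grasp_force: 61.5
```

```bash
python3 - <<'E'
from h import *
go((.483,-.026,.15))
E
```

```text
dp [0.2726, -0.3398, -0.2432] rot [0.0011, 0.0003, -0.0] | ee [ 0.6429 -0.1742  0.0287] yang -4.1 j6 -0.2 t 20.0
```

Request:
{"op": "jog_arm", "data": {"plan": [{"dp":[0,0,-0.02],"rot":[0,0,0],"gripper":0},{"dp":[0,0,-0.06],"rot":[0,0,0],"gripper":0},{"dp":[0,0,-0.13],"rot":[0,0,0],"gripper":0},{"dp":[0,0,-0.2],"rot":[0,0,0],"gripper":0},{"dp":[0.03,-0.038,-0.243],"rot":[0,0,0],"gripper":0},{"dp":[0.07,-0.087,-0.243],"rot":[0,0,0],"gripper":0},{"dp":[0.11,-0.137,-0.243],"rot":[0,0,0],"gripper":0},{"dp":[0.15,-0.187,-0.243],"rot":[0,0,0],"gripper":0},{"dp":[0.19,-0.237,-0.243],"rot":[0,0,0],"gripper":0},{"dp":[0.23,-0.287,-0.243],"rot":[0,0,0],"gripper":0},{"dp":[0.26,-0.324,-0.243],"rot":[0,0,0],"gripper":0},{"dp":[0.2726,-0.34,-0.243],"rot":[0,0,0],"gripper":0},{"dp":[0.2726,-0.34,-0.243],"rot":[0,0,0],"gripper":0},{"dp":[0.2726,-0.34,-0.243],"rot":[0,0,0],"gripper":0}]}}

```text
clock: 21.4
ee_pos: [0.4836, -0.0262, 0.1489]
eef_rot: [0.732, 0.681, 0.001, 0.001]
ft_force: [0.7, -0.5, -1.1]
finger_gap: 0.0544
grasp_force: 63.6
```

```bash
python3 - <<'E'
from h import *
c=cam('wrist'); P=cloud(c); save(c,'w6',k=1.2); s=sensors.observe()['ee_pos']
hs=cv2.cvtColor(c['img'],cv2.COLOR_RGB2HSV)
w=(hs[:,:,2]>120)&(P[:,:,2]>.13)&(P[:,:,2]<.19); k=P[w]; k=k[np.hypot(k[:,0]-s[0],k[:,1]-s[1])<.035]
t=k[k[:,2]>np.percentile(k[:,2],98)-.004]; print(np.percentile(k[:,2],[1,50,98]),cv2.minEnclosingCircle((t[:,:2]*1000).astype('float32')))
band(P,(.484,-.025),.06,.005,.011); band(P,(.484,-.025),.03,.02,.06)
go((.483,-.026,.0115))
E
```

```text
[0.1479923  0.16673996 0.16816367] ((483.0815124511719, -26.62461280822754), 29.279619216918945)
z0.007 3391 circ ((482.42840576171875, -24.054410934448242), 37.8564453125) rect ((482.4237365722656, -16.687881469726562), (59.637977600097656, 74.62068939208984), 87.58131408691406)
z0.048 200 circ ((482.3102111816406, -23.99509620666504), 5.93341588973999) rect ((482.4685363769531, -22.294113159179688), (8.013288497924805, 11.826960563659668), 84.71714782714844)
dp [0.0007, -0.0018, 0.2745] rot [0.001, 0.0001, -0.0] | ee [ 0.4836 -0.0264  0.1488] yang -4.1 j6 0.01 t 21.45
```

View pics/w6.png

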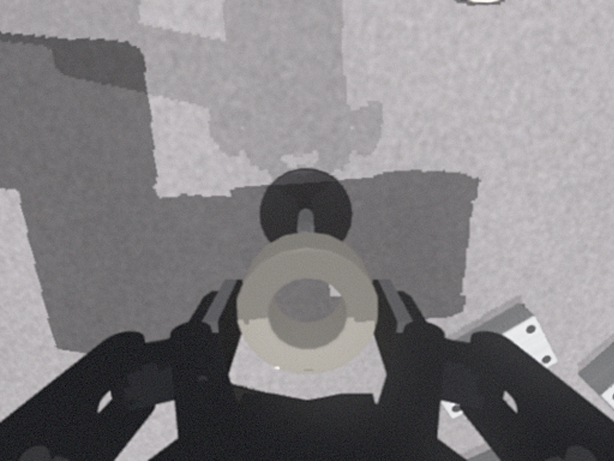

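Ring held level at (308,303), pin straight ahead at (305,215). I shift +2 mm in y and lower over the pin.

Request:
{"op": "jog_arm", "data": {"plan": [{"dp":[0.004,-0.0015,0.05],"rot":[0,0,0],"gripper":0},{"dp":[0.004,-0.0015,0.1],"rot":[0,0,0],"gripper":0},{"dp":[0.004,-0.0015,0.14],"rot":[0,0,0],"gripper":0},{"dp":[0.004,-0.0015,0.17],"rot":[0,0,0],"gripper":0},{"dp":[0.004,-0.0015,0.2],"rot":[0,0,0],"gripper":0},{"dp":[0.004,-0.0015,0.22],"rot":[0,0,0],"gripper":0},{"dp":[0.004,-0.0015,0.24],"rot":[0,0,0],"gripper":0},{"dp":[0.004,-0.0015,0.255],"rot":[0,0,0],"gripper":0},{"dp":[0.004,-0.0015,0.263],"rot":[0,0,0],"gripper":0},{"dp":[0.004,-0.0015,0.268],"rot":[0,0,0],"gripper":0},{"dp":[0.004,-0.0015,0.271],"rot":[0,0,0],"gripper":0},{"dp":[0.004,-0.0015,0.271],"rot":[0,0,0],"gripper":0}]}}

```text
clock: 22.65
ee_pos: [0.4819, -0.0238, 0.0129]
eef_rot: [0.732, 0.681, 0.0, 0.0]
ft_force: [0.1, -0.7, -1.3]
finger_gap: 0.0545
grasp_force: 63.6
```

Request:
{"op": "jog_arm", "data": {"plan": [{"dp":[0,0,0.001],"rot":[0,0,0],"gripper":0},{"dp":[0,0,0.002],"rot":[0,0,0],"gripper":0},{"dp":[0,0,0.002],"rot":[0,0,0],"gripper":0}]}}

```text
clock: 22.95
ee_pos: [0.4819, -0.0238, 0.0119]
eef_rot: [0.732, 0.681, 0.0, 0.0]
ft_force: [-0.3, -0.6, -1.5]
finger_gap: 0.0544
grasp_force: 63.6
```

Request:
{"op": "jog_arm", "data": {"plan": [{"dp":[0,0,0.001],"rot":[0,0,0],"gripper":0},{"dp":[0,0,0.001],"rot":[0,0,0],"gripper":0},{"dp":[0,0,0.001],"rot":[0,0,0],"gripper":0}]}}

```text
clock: 23.25
ee_pos: [0.4817, -0.0238, 0.0113]
eef_rot: [0.732, 0.681, -0.0, -0.0]
ft_force: [0.4, 0.3, -1.1]
finger_gap: 0.0545
grasp_force: 63.6
```

Request:
{"op": "jog_arm", "data": {"plan": [{"dp":[0,0,0.001],"rot":[0,0,0],"gripper":0},{"dp":[0,0,0.001],"rot":[0,0,0],"gripper":0},{"dp":[0,0,0.001],"rot":[0,0,0],"gripper":0}]}}

```text
clock: 23.55
ee_pos: [0.4818, -0.0238, 0.0108]
eef_rot: [0.732, 0.681, 0.0, 0.0]
ft_force: [-0.2, -0.5, 0.3]
finger_gap: 0.0543
grasp_force: 63.6
```

Request:
{"op": "jog_arm", "data": {"plan": [{"dp":[0,0,0.001],"rot":[0,0,0],"gripper":0},{"dp":[0,0,0.001],"rot":[0,0,0],"gripper":0},{"dp":[0,0,0.001],"rot":[0,0,0],"gripper":0}]}}

```text
clock: 23.85
ee_pos: [0.4818, -0.0238, 0.0107]
eef_rot: [0.732, 0.681, 0.0, 0.0]
ft_force: [-2.4, 0.7, 7.2]
finger_gap: 0.0545
grasp_force: 64.4
```

Seated on the foot. Release slowly and rise.

Request:
{"op": "jog_arm", "data": {"plan": [{"dp":[0,0,0],"rot":[0,0,0],"gripper":0.68},{"dp":[0,0,0],"rot":[0,0,0],"gripper":0.72},{"dp":[0,0,0],"rot":[0,0,0],"gripper":0.8},{"dp":[0,0,0],"rot":[0,0,0],"gripper":0.9},{"dp":[0,0,0],"rot":[0,0,0],"gripper":1},{"dp":[0,0,0],"rot":[0,0,0],"gripper":1},{"dp":[0,0,-0.04],"rot":[0,0,0],"gripper":1},{"dp":[0,0,-0.12],"rot":[0,0,0],"gripper":1},{"dp":[0,0,-0.2],"rot":[0,0,0],"gripper":1},{"dp":[0,0,-0.28],"rot":[0,0,0],"gripper":1},{"dp":[0,0,-0.36],"rot":[0,0,0],"gripper":1},{"dp":[0,0,-0.4],"rot":[0,0,0],"gripper":1},{"dp":[0,0,-0.4],"rot":[0,0,0],"gripper":1}]}}

```text
clock: 25.15
ee_pos: [0.4836, -0.0239, 0.2134]
eef_rot: [0.732, 0.681, 0.002, 0.002]
ft_force: [-0.4, 0.4, -0.1]
finger_gap: 0.0855
grasp_force: 0.0
```

```bash
python3 - <<'E'
from h import *
c=cam('wrist'); P=cloud(c)
band(P,(.483,-.025),.04,.025,.034); band(P,(.483,-.025),.06,.005,.011); band(P,(.483,-.025),.01,.04,.06)
P=cloud(cam('top')); 
go((.62,-.185,.22),-60)
E
```

```text
z0.029 1377 circ ((481.3128967285156, -22.832897186279297), 27.911212921142578) rect ((481.6875, -22.286306381225586), (54.60835266113281, 53.77149200439453), 84.84696197509766)
z0.007 1448 circ ((482.1644592285156, -24.123464584350586), 37.82255554199219) rect ((481.9975891113281, -24.260028839111328), (74.38912200927734, 75.09749603271484), 86.1104507446289)
z0.050 113 circ ((482.04205322265625, -24.053709030151367), 6.065765857696533) rect ((482.1033020019531, -23.89262580871582), (11.144203186035156, 11.673239707946777), 86.89649200439453)
dp [-0.3018, 0.2992, -0.0196] rot [0.0003, -0.0001, 0.621] | ee [ 0.4816 -0.0238  0.2101] yang -4.1 j6 0.02 t 25.25
```

The ring is flat over the pin. Now the block.

Request:
{"op": "jog_arm", "data": {"plan": [{"dp":[-0.3,0.3,-0.02],"rot":[0,0,0.621],"gripper":1},{"dp":[-0.3,0.3,-0.02],"rot":[0,0,0.621],"gripper":1},{"dp":[-0.3,0.3,-0.02],"rot":[0,0,0.621],"gripper":1},{"dp":[-0.3,0.3,-0.02],"rot":[0,0,0.621],"gripper":1},{"dp":[-0.3,0.3,-0.02],"rot":[0,0,0.621],"gripper":1},{"dp":[-0.3,0.3,-0.02],"rot":[0,0,0.621],"gripper":1},{"dp":[-0.3,0.3,-0.02],"rot":[0,0,0.621],"gripper":1},{"dp":[-0.3,0.3,-0.02],"rot":[0,0,0.621],"gripper":1},{"dp":[-0.3,0.3,-0.02],"rot":[0,0,0.621],"gripper":1},{"dp":[-0.3,0.3,-0.02],"rot":[0,0,0.621],"gripper":1}]}}

```text
clock: 26.25
ee_pos: [0.6203, -0.1839, 0.2195]
eef_rot: [0.966, 0.26, -0.001, -0.0]
ft_force: [-0.1, -0.7, 0.6]
finger_gap: 0.0852
grasp_force: 0.0
```

```bash
python3 - <<'E'
from h import *
P=cloud(cam('wrist'))
band(P,(.64,-.173),.075,.022,.029)
go((.639,-.1735,.004),-60)
P=cloud(cam('top')); band(P,(.455,.24),.1,.012,.022); band(P,(.455,.24),.1,.002,.0065)
E
```

```text
z0.025 4963 circ ((639.2125244140625, -172.9049072265625), 61.24547576904297) rect ((639.1654052734375, -172.99090576171875), (109.16514587402344, 58.24773406982422), 29.7989501953125)
dp [0.0429, 0.0009, 0.4315] rot [-0.0003, 0.0003, 0.0012] | ee [ 0.6204 -0.1839  0.2198] yang -59.9 j6 0.75 t 26.3
z0.017 160 circ ((432.71630859375, 247.17140197753906), 61.38258361816406) rect ((432.4134216308594, 248.2825927734375), (81.49933624267578, 97.07063293457031), 71.06468963623047)
z0.004 1142 circ ((455.0323181152344, 240.07662963867188), 99.88023376464844) rect ((456.8714294433594, 239.81643676757812), (195.10009765625, 194.1441650390625), 41.417301177978516)
```

Request:
{"op": "jog_arm", "data": {"plan": [{"dp":[0.043,0,0.09],"rot":[0,0,0],"gripper":1},{"dp":[0.043,0,0.18],"rot":[0,0,0],"gripper":1},{"dp":[0.043,0,0.27],"rot":[0,0,0],"gripper":1},{"dp":[0.043,0,0.34],"rot":[0,0,0],"gripper":1},{"dp":[0.043,0,0.39],"rot":[0,0,0],"gripper":1},{"dp":[0.043,0,0.42],"rot":[0,0,0],"gripper":1},{"dp":[0.043,0,0.431],"rot":[0,0,0],"gripper":1},{"dp":[0.043,0,0.431],"rot":[0,0,0],"gripper":1},{"dp":[0.043,0,0.431],"rot":[0,0,0],"gripper":0.75},{"dp":[0.043,0,0.431],"rot":[0,0,0],"gripper":0.7},{"dp":[0.043,0,0.431],"rot":[0,0,0],"gripper":0.6},{"dp":[0.043,0,0.431],"rot":[0,0,0],"gripper":0.4},{"dp":[0.043,0,0.431],"rot":[0,0,0],"gripper":0.2},{"dp":[0.043,0,0.431],"rot":[0,0,0],"gripper":0},{"dp":[0.043,0,0.431],"rot":[0,0,0],"gripper":0}]}}

```text
clock: 27.85
ee_pos: [0.6403, -0.1737, 0.0067]
eef_rot: [0.966, 0.259, 0.001, 0.001]
ft_force: [-0.2, -0.7, 6.8]
finger_gap: 0.0566
grasp_force: 64.7
```

```bash
python3 - <<'E'
from h import *
go((.455,.24,.2),-108)
E
```

```text
dp [0.0934, -0.9012, -0.388] rot [0.0005, -0.0015, 0.5333] | ee [ 0.6403 -0.1737  0.0067] yang -60.0 j6 0.78 t 27.85
```

Request:
{"op": "jog_arm", "data": {"plan": [{"dp":[0,0,-0.02],"rot":[0,0,0],"gripper":0},{"dp":[0,0,-0.06],"rot":[0,0,0],"gripper":0},{"dp":[0,0,-0.13],"rot":[0,0,0],"gripper":0},{"dp":[0,0,-0.2],"rot":[0,0,0],"gripper":0},{"dp":[0,0,-0.28],"rot":[0,0,0],"gripper":0},{"dp":[0.01,-0.06,-0.35],"rot":[0,0,0.04],"gripper":0},{"dp":[0.015,-0.13,-0.388],"rot":[0,0,0.08],"gripper":0},{"dp":[0.02,-0.2,-0.388],"rot":[0,0,0.12],"gripper":0},{"dp":[0.03,-0.27,-0.388],"rot":[0,0,0.16],"gripper":0},{"dp":[0.035,-0.34,-0.388],"rot":[0,0,0.2],"gripper":0},{"dp":[0.04,-0.41,-0.388],"rot":[0,0,0.24],"gripper":0},{"dp":[0.05,-0.48,-0.388],"rot":[0,0,0.28],"gripper":0},{"dp":[0.06,-0.55,-0.388],"rot":[0,0,0.32],"gripper":0},{"dp":[0.065,-0.62,-0.388],"rot":[0,0,0.36],"gripper":0},{"dp":[0.07,-0.69,-0.388],"rot":[0,0,0.4],"gripper":0},{"dp":[0.08,-0.76,-0.388],"rot":[0,0,0.44],"gripper":0},{"dp":[0.085,-0.83,-0.388],"rot":[0,0,0.48],"gripper":0},{"dp":[0.093,-0.88,-0.388],"rot":[0,0,0.52],"gripper":0},{"dp":[0.093,-0.901,-0.388],"rot":[0,0,0.533],"gripper":0},{"dp":[0.093,-0.901,-0.388],"rot":[0,0,0.533],"gripper":0}]}}

```text
clock: 29.85
ee_pos: [0.4533, 0.241, 0.1994]
eef_rot: [0.988, -0.155, 0.0, -0.0]
ft_force: [0.2, -0.7, -4.5]
finger_gap: 0.0564
grasp_force: 65.7
```

```bash
python3 - <<'E'
from h import *
c=cam('wrist'); P=cloud(c); save(c,'w7',k=1.2); s=sensors.observe(); print(s['ee_pos'],s['finger_gap'])
hs=cv2.cvtColor(c['img'],cv2.COLOR_RGB2HSV)
k=band(P,(.455,.24),.12,.19,.23)
q=P.reshape(-1,3)
for nm,m in (('white',(hs[:,:,2]>140)),('dark',hs[:,:,2]<110)):
    m=m&(P[:,:,2]>(.001 if nm=='white' else .012))&(P[:,:,2]<(.008 if nm=='white' else .024)); k=P[m]; k=k[np.hypot(k[:,0]-.455,k[:,1]-.24)<.1]
    if len(k)>10: print(nm,len(k),cv2.minAreaRect((k[:,:2]*1000).astype('float32')))
go((.455,.24,.2),-108)
E
```

```text
[0.4538307  0.24022442 0.19929577] 0.05636361190235628
z0.218 25194 circ ((459.96343994140625, 239.2623291015625), 55.12031555175781) rect ((460.43792724609375, 238.48843383789062), (84.2237319946289, 94.76082611083984), 72.86079406738281)
white 986 ((497.76434326171875, 247.25450134277344), (83.53954315185547, 188.07330322265625), 11.586187362670898)
dp [0.0024, -0.0003, -0.0014] rot [-0.0001, -0.0003, 0.0018] | ee [0.4538 0.2402 0.1993] yang -107.8 j6 2.37 t 29.9
```

View pics/w7.png

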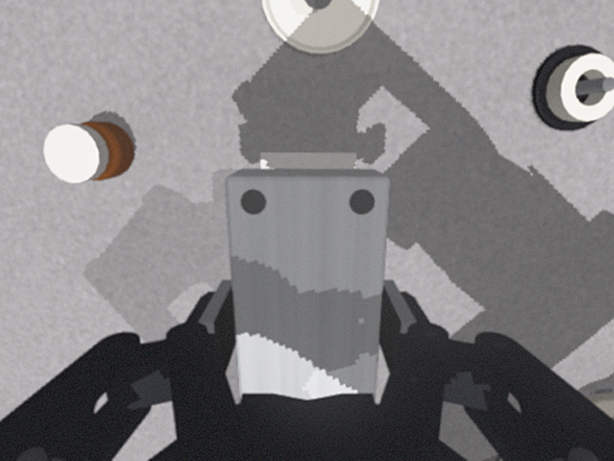

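The held block hides the rack (only an edge shows at (310,158)). I back off 110 mm along tool -x to see it.

Request:
{"op": "jog_arm", "data": {"plan": [{"dp":[-0.06,0,0],"rot":[0,0,0],"gripper":0},{"dp":[-0.12,0,0],"rot":[0,0,0],"gripper":0},{"dp":[-0.18,0,0],"rot":[0,0,0],"gripper":0},{"dp":[-0.22,0,0],"rot":[0,0,0],"gripper":0},{"dp":[-0.22,0,0],"rot":[0,0,0],"gripper":0},{"dp":[-0.22,0,0],"rot":[0,0,0],"gripper":0}]}}

```text
clock: 30.5
ee_pos: [0.3501, 0.2735, 0.1992]
eef_rot: [0.988, -0.156, 0.001, -0.0]
ft_force: [0.4, 0.3, -4.0]
finger_gap: 0.0568
grasp_force: 65.7
```

```bash
python3 - <<'E'
from h import *
c=cam('wrist'); P=cloud(c); save(c,'w8',k=1.2); s=sensors.observe(); print(s['ee_pos'],s['finger_gap'])
q=P.reshape(-1,3); q=q[np.hypot(q[:,0]-.455,q[:,1]-.24)<.085]
k=q[(q[:,2]>.0025)&(q[:,2]<.03)]; print(len(k),cv2.minAreaRect((k[:,:2]*1000).astype('float32')))
k=q[(q[:,2]>.015)&(q[:,2]<.025)]; print('rails',len(k),cv2.minAreaRect((k[:,:2]*1000).astype('float32')))
u=np.array([.951,-.309]); t=(k[:,:2]-[.455,.24])@u
for sg in (-1,1):
    r=k[t*sg>0]; 
    if len(r)>5: print(len(r),cv2.minAreaRect((r[:,:2]*1000).astype('float32')))
# held block
h=P.reshape(-1,3); h=h[(h[:,2]>.212)&(h[:,2]<.225)&(np.hypot(h[:,0]-s['ee_pos'][0],h[:,1]-s['ee_pos'][1])<.07)]
v=P[:,:,2]; g=c['img'].max(2)
v_=np.array([.309,.951]); w=(h[:,:2]-s['ee_pos'][:2])@np.c_[u,v_]
print('block top extents along/across',w.min(0).round(4),w.max(0).round(4),np.percentile(h[:,2],[5,50,95]))
E
```

```text
[0.35054032 0.27356573 0.19917029] 0.05681371762991298
7781 ((441.0957336425781, 244.499267578125), (90.41954040527344, 122.57794952392578), 71.79624938964844)
rails 1314 ((438.42254638671875, 245.9840087890625), (80.02119445800781, 78.13011932373047), 71.45921325683594)
601 ((405.21051025390625, 257.3285217285156), (79.7049331665039, 7.408755779266357), 72.01902770996094)
713 ((471.1695861816406, 234.79884338378906), (79.63773345947266, 8.922067642211914), 71.45921325683594)
block top extents along/across [-0.0411 -0.0424] [0.0542 0.0419] [0.2165343  0.21767034 0.21877457]
```

View pics/w8.png

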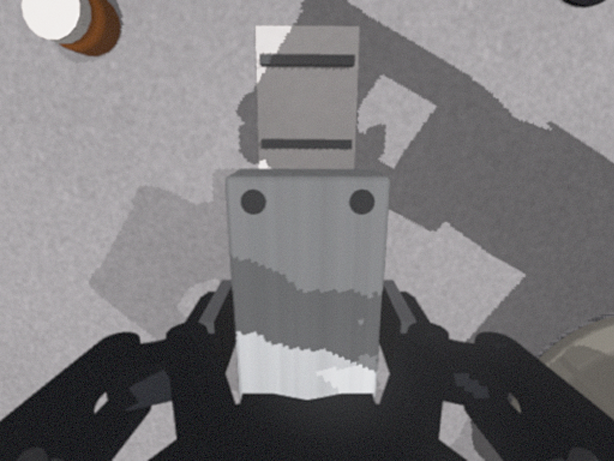

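The rack is at (307,98) with rails at rows 60 and 144, and the jar is clear at top left. The rail depths give its centre as (0.438,0.246), long axis -18.3°. Next I locate the held block's edges the same way.

```bash
python3 - <<'E'
from h import *
c=cam('wrist'); s=sensors.observe()
px=np.array([[228,178],[388,178],[236,392],[377,392]])/1.2
W=plane(c,px,.2180)[:,:2]; u=np.array([.9494,-.3140]); v=np.array([.314,.9494])
print(((W-s['ee_pos'][:2])@np.c_[u,v]).round(4))
# centre of block = TCP-0.0008u ; target rack centre
t=np.array([.4382,.2461])+.0008*u; print(t); go((*t,.15),-108.3); go((*t,.0247),-108.3)
E
```

```text
[[ 0.0535  0.0272]
 [ 0.0537 -0.0277]
 [-0.0353  0.0292]
 [-0.0349 -0.0295]]
[0.43895952 0.2458488 ]
dp [0.185, -0.0017, 0.0983] rot [-0.0003, -0.0005, 0.0034] | ee [0.3507 0.2736 0.1991] yang -108.0 j6 2.54 t 30.6
dp [0.1849, -0.0016, 0.3489] rot [-0.0003, -0.0005, 0.0034] | ee [0.3507 0.2736 0.1991] yang -108.0 j6 2.54 t 30.6
```

Request:
{"op": "jog_arm", "data": {"plan": [{"dp":[0.07,-0.0017,0],"rot":[0,0,0.0034],"gripper":0},{"dp":[0.14,-0.0017,0.03],"rot":[0,0,0.0034],"gripper":0},{"dp":[0.1865,-0.0017,0.08],"rot":[0,0,0.0034],"gripper":0},{"dp":[0.1865,-0.0017,0.15],"rot":[0,0,0.0034],"gripper":0},{"dp":[0.1865,-0.0017,0.21],"rot":[0,0,0.0034],"gripper":0},{"dp":[0.1865,-0.0017,0.26],"rot":[0,0,0.0034],"gripper":0},{"dp":[0.1865,-0.0017,0.3],"rot":[0,0,0.0034],"gripper":0},{"dp":[0.1865,-0.0017,0.325],"rot":[0,0,0.0034],"gripper":0},{"dp":[0.1865,-0.0017,0.335],"rot":[0,0,0.0034],"gripper":0},{"dp":[0.1865,-0.0017,0.339],"rot":[0,0,0.0034],"gripper":0},{"dp":[0.1865,-0.0017,0.342],"rot":[0,0,0.0034],"gripper":0},{"dp":[0.1865,-0.0017,0.344],"rot":[0,0,0.0034],"gripper":0},{"dp":[0.1865,-0.0017,0.344],"rot":[0,0,0.0034],"gripper":0}]}}

```text
clock: 31.9
ee_pos: [0.4389, 0.2462, 0.0273]
eef_rot: [0.987, -0.159, 0.0, -0.0]
ft_force: [-0.0, -0.5, -3.4]
finger_gap: 0.0561
grasp_force: 65.6
```

Request:
{"op": "jog_arm", "data": {"plan": [{"dp":[0,0,0.001],"rot":[0,0,0],"gripper":0},{"dp":[0,0,0.002],"rot":[0,0,0],"gripper":0},{"dp":[0,0,0.002],"rot":[0,0,0],"gripper":0}]}}

```text
clock: 32.2
ee_pos: [0.4386, 0.246, 0.0259]
eef_rot: [0.987, -0.159, 0.0, -0.0]
ft_force: [-0.2, -0.2, -4.3]
finger_gap: 0.0565
grasp_force: 65.6
```

Request:
{"op": "jog_arm", "data": {"plan": [{"dp":[0,0,0.001],"rot":[0,0,0],"gripper":0},{"dp":[0,0,0.001],"rot":[0,0,0],"gripper":0},{"dp":[0,0,0.001],"rot":[0,0,0],"gripper":0}]}}

```text
clock: 32.5
ee_pos: [0.4385, 0.2459, 0.0252]
eef_rot: [0.987, -0.159, -0.0, 0.0]
ft_force: [0.1, 1.5, -3.8]
finger_gap: 0.0564
grasp_force: 65.6
```

Request:
{"op": "jog_arm", "data": {"plan": [{"dp":[0,0,0.001],"rot":[0,0,0],"gripper":0},{"dp":[0,0,0.001],"rot":[0,0,0],"gripper":0},{"dp":[0,0,0.001],"rot":[0,0,0],"gripper":0}]}}

```text
clock: 32.8
ee_pos: [0.4385, 0.246, 0.0248]
eef_rot: [0.987, -0.159, -0.0, 0.0]
ft_force: [-0.7, 0.3, -3.8]
finger_gap: 0.0567
grasp_force: 65.6
```

Request:
{"op": "jog_arm", "data": {"plan": [{"dp":[0,0,0.001],"rot":[0,0,0],"gripper":0},{"dp":[0,0,0.001],"rot":[0,0,0],"gripper":0},{"dp":[0,0,0.001],"rot":[0,0,0],"gripper":0}]}}

```text
clock: 33.1
ee_pos: [0.4386, 0.246, 0.0246]
eef_rot: [0.987, -0.159, 0.0, -0.0]
ft_force: [-1.9, -0.3, 6.0]
finger_gap: 0.0564
grasp_force: 66.6
```

The block is resting on the rails. Release and rise.

Request:
{"op": "jog_arm", "data": {"plan": [{"dp":[0,0,0],"rot":[0,0,0],"gripper":0.7},{"dp":[0,0,0],"rot":[0,0,0],"gripper":0.75},{"dp":[0,0,0],"rot":[0,0,0],"gripper":0.85},{"dp":[0,0,0],"rot":[0,0,0],"gripper":1},{"dp":[0,0,0],"rot":[0,0,0],"gripper":1},{"dp":[0,0,0],"rot":[0,0,0],"gripper":1},{"dp":[0,0,-0.04],"rot":[0,0,0],"gripper":1},{"dp":[0,0,-0.12],"rot":[0,0,0],"gripper":1},{"dp":[0,0,-0.2],"rot":[0,0,0],"gripper":1},{"dp":[0,0,-0.28],"rot":[0,0,0],"gripper":1},{"dp":[-0.05,0,-0.36],"rot":[0,0,0],"gripper":1},{"dp":[-0.1,0,-0.4],"rot":[0,0,0],"gripper":1},{"dp":[-0.1,0,-0.4],"rot":[0,0,0],"gripper":1}]}}

```text
clock: 34.4
ee_pos: [0.3905, 0.2629, 0.2272]
eef_rot: [0.987, -0.158, 0.001, -0.002]
ft_force: [0.3, 0.2, 0.5]
finger_gap: 0.0855
grasp_force: 0.0
```

```bash
python3 - <<'E'
from h import *
c=cam('wrist'); P=cloud(c); save(c,'w9',k=1.2)
band(P,(.438,.246),.075,.038,.05); k=band(P,(.438,.246),.09,.0025,.008)
c=cam('side'); save(c,'s9',k=1.5)
E
```

```text
z0.043 5587 circ ((437.7897033691406, 245.76873779296875), 61.01598358154297) rect ((437.7959899902344, 246.6842041015625), (58.27208709716797, 109.49180603027344), 71.52930450439453)
z0.003 1823 circ ((438.5949401855469, 245.91268920898438), 77.41104888916016) rect ((438.29608154296875, 246.12586975097656), (90.11209869384766, 129.901611328125), 71.38601684570312)
```

View pics/w9.png

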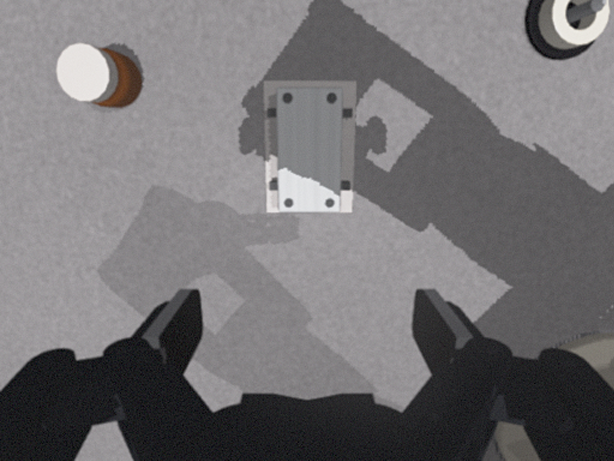

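View pics/s9.png

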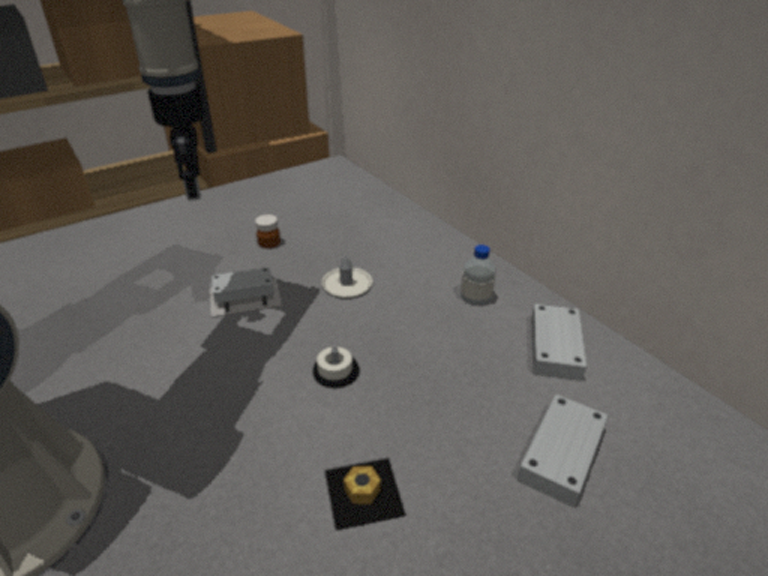

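The wrist view shows the block centred on the rack at (310,147), within 1 mm by depth. The side view shows the cone upright in the dish (346,275), the ring on the post (335,363), the nut on the mat (363,484), and the bottle and jar undisturbed. Handing in.

```bash
python3 -c "
from cell import order
print(order.finish_job())"
```

```text
the job is handed in; nothing more can be done
None
```

The stack is apart and the job is handed in at about 34 s: cone in the dish, nut on the mat, ring over the post's pin and block across both rack rails, all within about 2.5 mm of centre, with the bottle and jar left undisturbed; no verdict came back.

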